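Overhang a specimen plate on the loading ledge

ROBOT

A 6-joint arm with a two-finger parallel gripper is mounted at the origin on the work surface. World frame = base frame: x ahead of the robot, y to its left, z up, the work surface at z = 0. Lengths are in mm, angles in degrees, forces in N, time in s.
With the tool pointing down it reaches from about 425 to 950 mm from the base axis. Payload 3.5 kg.
Tool frame: the origin (TCP) lies between the finger pads; the fingertips stand 11 mm ahead of it and the grasp point (between the pads) lies 8 mm behind it; z points along the fingers, y is the line along which they close (so a half turn about z gives the same grasp; the last joint's range is limited). The gripper opens to 85 mm and grips with 20 to 120 N. Pads are 22 mm wide; open, the fingers measure 114 mm over their backs; the gripper's body (76 mm by 85 mm) begins 54 mm behind the grasp point. The pads swing forward as they close: fully open they stand 13 mm farther back than shut.
Start: joints at [-85.829, 16.404, 90.338, -0, 73.258, -8.594], TCP at [149.174, -658.296, 242.325] pointing down, gripper open.
Joint ranges: [-158.93, 158.93], [-51.34, 127.21], [12.03, 142.37], [-87.48, 267.48], [13.55, 161.25], [-162.69, 162.69]. Speed limits (degrees/s): [159.86, 159.86, 180, 180, 180, 180].

INTERFACE

Orientations are given as [roll, pitch, yaw] about the fixed x, y, z axes, in that order (R = Rz(yaw) Ry(pitch) Rx(roll)).
In Python, from workcell import get_obs, cams, workorder gives the robot as it stands.
- The arm moves only by the tool drive_tool, never from a script. Its argument "deltas" is a list that holds one entry, the list of rows, each a list of 7 numbers: the closure, from -1 (fully open) to 1 (shut), so that 0 is half open, then the shift along the tool's x, y, z in mm, then the turn, a rotation vector about the tool's x, y, z in degrees. In form: [[[grip, tx, ty, tz, ax, ay, az], ...]]. A call has 1 to 12 rows; each row shifts and turns the commanded pose from where the row before left it, along the tool's axes as they then stand; what a row does not reach is not made up. A row lasts 1/8 s, in which the tool goes at most 62.5 mm and 10.7 degrees, less where a joint would pass 70% of its speed; a pose out of reach is approached as far as the arm can. A call is refused whole if a number of a shift passes 62.5 or a number of a turn 10.7, either way. A call with a gripper value outside its range is refused whole. The fingers move at their own pace and stop on an object; the grip force is fixed at half the most. Time passes only in rows, so rows that do not move let the fingers close. It gives the time, the measured TCP pose, the force, the opening and the grip force at its end, in the units of the state.
- get_obs(): the state, without advancing time (a new reading comes with each control period).
- cams.camera(name): name is "scene" or "top" or "wrist"; returns (picture, depth): 480x640x3 uint8, red, green, blue; 480x640 float32, mm along the optical axis (not along the pixel's ray), 0 where there is no reading.
- cams.get_calibration(name): a dict with "fx", "fy", "cx", "cy" (pixels), "k1" (the pictures are not rectified: a ray, as slopes to the right and down, at radius r is drawn at 1 + k1 r^2 times it, then the intrinsics apply), "R" (3x3) and "t" (3): a world point X has camera coordinates R X + t. Camera axes: x right, y down, z forward; pixel columns grow to the right and rows downward; lengths in mm; the calibration is good to about 2 mm. A picture is of the moment at which its call begins: read the wrist's pose just before it. get_calibration takes no time and is no camera call; for the wrist camera it gives the pose at the moment of the call.
- workorder.finish_job(): hands the job in; it is judged then, once.
Trained networks look in the newest picture that a camera, given by its name, has taken for a name from the list of things; names that differ only in an ending like _2 or _b are one class to them, and where a whole thing is asked for, a point or a joint stands for the part that bears it (a point fixed in the world has none). Each returns a list of dicts, best first, with "conf" (0 to 1); they miss things now and then, are a little off and sometimes report something else, mostly with a low value. They report only what shows in the picture. A call takes as long as a camera call. They do not tell look-alikes from the thing itself.
- cams.boxes_of(label, camera): "pixel" ([column, row] in pixels, amid what is visible of it).
The state is a dict: "time_s": time; "joints": joint angles; "qd": joint speeds; "effort": joint torques, N m; "tcp_pos": TCP position; "tcp_rot": TCP orientation; "ft_force": force on the tool from outside, world axes, zero at the start; "torque": the same for the moment, N m; "width": finger opening in mm; "gripper_force": force on a finger pad.
Only numpy, scipy, OpenCV 4.12 (cv2) and the standard library are available. Lean on these libraries where they do the work, as an engineer would, in place of code of your own. Each camera call takes 0.05 s, during which the arm holds its last target. There are 200 camera calls.

TASK

The steel specimen plate lying on the raised loading ledge has to be ready to be taken by its edge and racked. Push it so that its long side sits flush against the ledge's back fence and about 30 mm of it, a quarter of its length, sticks out over the end of the ledge where the slotted rack stands. Only push it with the fingers, never lift it or tip it, leave everything else where it is, and finish with the arm clear of it all.

Things in the scene. Friction and masses are not known exactly. Their poses are not given: they have to be found in the camera images.
- ledge: Fixed raised ledge: black level deck 150 mm deep (x) by 280 mm long (y), top 60 mm above the table, on a smaller white foot. Origin at the table under the deck's middle. x points away from the robot to the back fence: an aluminium strip along the far edge, x = 63 to 75 mm, 14 mm above the deck. Near edge and both ends (y = +140 and -140 mm) are open. Its place varies, yaw up to 0.2 rad
- plate: Loose flat steel plate, 96 mm (x) by 120 mm (y, the long side, which goes along the ledge), 5 mm thick, 0.25 to 0.5 kg, with a 34 mm round hole through its middle. Origin at the middle of its underside. Starts flat on the deck, away from the fence, up to 0.28 rad askew, not overhanging an end. It slides under a few newtons
- rack: Slotted rack, grey plastic, fixed to the table beside one end of the ledge (either end): 110 mm (x) by 80 mm (y), 40 mm high, five upright ribs along x with slots between, one steel plate standing in a slot up to 65 mm high. Origin at the middle of its underside. The loose plate must stick out over the end that this rack stands by
- tray: Flat grey tray, 110 mm (x) by 80 mm (y), 22 mm high, with five round black mounted specimens that rise to 34 mm, fixed to the table beside the other end of the ledge. Origin at the middle of its underside
- mount_a: Loose round black mounted specimen, 30 mm in diameter and 22 mm high, standing on the table on the robot's side of the ledge, to the left. Origin at the middle of its underside. Bystander
- mount_b: The same kind of mounted specimen, on the robot's side of the ledge, to the right. Bystander
- objective: Loose aluminium microscope objective, 32 mm in diameter and 46 mm high, standing on the table beyond the ledge. Origin at the middle of its underside. Bystander
- bottle: Small white bottle, 40 mm in diameter and 85 mm high, standing on the table beyond the ledge. Origin at the middle of its underside. Bystander
There are look-alikes about, which are no part of the job. Several things have the shape of the plate; the one meant has the colours described above.

How it is judged (in metres and radians):
At the end, for the whole second after the job is handed in: The plate lies flat and at rest on the deck, its long side within 0.08 rad of the fence and its middle within 6 mm of where it is when touching the fence, sticking out 18 to 42 mm over the end of the ledge beside the slotted rack; each bystander within 15 mm of its start (((y of rack in the frame of ledge above 0 m and y of plate in the frame of ledge between 0.098 and 0.122 m) or (y of rack in the frame of ledge below 0 m and y of plate in the frame of ledge between -0.122 and -0.098 m)) and x of plate in the frame of ledge above 0.009 m and angle between the x axis of plate and the x axis of ledge, either way round below 0.08 rad and z of plate in the frame of ledge between 0.057 and 0.063 m and angle between plate's own z axis and vertical below 0.05 rad and linear speed of plate below 0.01 m/s and distance of each of mount_a, mount_b, objective, bottle from where it was at the start of the episode below 0.015 m).
It fails at once if the plate is lifted more than 10 mm off the deck (z of plate in the frame of ledge above 0.07 m).
It fails at once if the plate is tipped more than 0.2 rad (angle between plate's own z axis and vertical above 0.2 rad).
It fails at once if a bystander is moved more than 15 mm (distance of any of mount_a, mount_b, objective, bottle from where it was at the start of the episode above 0.015 m).
It also fails if it takes over 50 s, if anything falls off the work surface, if the arm or the gripper's body presses on something with over 40 N, if the wrist force passes 120 N, or if a joint passes its speed limit or range.

## Working session

There is one attempt and no reset: what is moved stays moved. The work goes in short steps, Python scripts to look and compute and a tool call to move; the robot and the scene stay as the last step left them, time stands still between calls to the robot, and variables do not carry over. Pictures are saved under pics/ and viewed, at most 10 in all, crops included, and the job is handed in when it is done.

Besides the shell and the picture viewer there is one more tool, called after "Call:" as a command line: name --argument value ..., lists and objects as JSON in quotes. drive_tool: Moves the arm, as the interface text tells. Its arguments: {"type":"object","properties":{"deltas":{"type":"array","items":{"type":"array","items":{"type":"array","items":{"type":"number"}}}}},"required":["deltas"]}

```bash
mkdir -p pics
cat > h.py <<'E'
import numpy as np, cv2
from workcell import get_obs, cams, workorder
def K(c): return np.array([[c["fx"],0,c["cx"]],[0,c["fy"],c["cy"]],[0,0,1.]]),np.array([c["k1"],0,0,0,0.])
def world(c,px,z=None,depth=None):
    k,d=K(c); R=np.array(c["R"]);t=np.array(c["t"])
    u=cv2.undistortPointsIter(np.array(px,float).reshape(-1,1,2),k,d,None,None,(3,50,1e-9)).reshape(-1,2)
    r=np.c_[u,np.ones(len(u))]
    if depth is not None: return (r*np.array(depth).reshape(-1,1)-t)@R
    rw=r@R; o=-R.T@t
    return o+rw*((z-o[2])/rw[:,2:])
def cloud(c,depth):
    v,u=np.mgrid[0:480,0:640]
    P=world(c,np.c_[u.ravel(),v.ravel()],depth=depth.ravel()).reshape(480,640,3)
    P[depth==0]=np.nan
    return P
E
python3 - <<'E'
from h import *
for n in("scene","top"):
    im,d=cams.camera(n); c=cams.get_calibration(n)
    cv2.imwrite(f"pics/{n}0.png",im[...,::-1]); np.savez(f"{n}0.npz",im=im,d=d,P=cloud(c,d))
    print(n,-np.array(c["R"]).T@c["t"])
    for l in("ledge","plate","rack","tray","mount_a","objective","bottle"):
        for b in cams.boxes_of(l,n)[:4]:
            p=[int(round(x)) for x in b["pixel"]]; print(l,round(b["conf"],2),p,world(c,[p],depth=[d[p[1],p[0]]]).round())
print(get_obs())
E
```

```text
scene [905.43856861 424.93399313 566.49392679]
ledge 0.86 [342, 284] [[588.  79.  61.]]
plate 0.71 [361, 262] [[536.  63.  62.]]
plate 0.61 [188, 269] [[ 731. -149.    5.]]
plate 0.58 [433, 249] [[370.  76.  -0.]]
rack 0.81 [485, 398] [[542. 311.   6.]]
rack 0.15 [300, 332] [[686. 106.  57.]]
tray 0.67 [257, 208] [[ 560. -196.   22.]]
mount_a 0.72 [486, 289] [[394. 201.  19.]]
mount_a 0.51 [356, 196] [[ 391. -105.   23.]]
objective 0.83 [227, 296] [[722. -27.  38.]]
bottle 0.88 [300, 332] [[686. 106.  57.]]
bottle 0.52 [345, 286] [[587.  85.  61.]]
bottle 0.25 [354, 193] [[ 388. -114.   23.]]
top [486.20379775  27.92900051 967.34685785]
ledge 0.66 [314, 255] [[543.  39.  62.]]
plate 0.8 [437, 147] [[ 735. -177.    0.]]
plate 0.61 [309, 276] [[509.  47.  66.]]
plate 0.56 [288, 371] [[352.  84.   4.]]
rack 0.96 [154, 255] [[546. 303.  39.]]
tray 0.55 [462, 252] [[ 548. -207.   35.]]
mount_a 0.77 [222, 358] [[376. 192.  21.]]
mount_a 0.56 [408, 354] [[ 380. -116.   23.]]
objective 0.8 [355, 153] [[715. -31.  40.]]
objective 0.2 [305, 275] [[511.  53.  67.]]
bottle 0.62 [282, 180] [[666.  90.  62.]]
bottle 0.57 [462, 255] [[ 543. -207.   33.]]
{'time_s': 0.8, 'joints': array([-8.58309950e+01,  1.64028496e+01,  9.03380992e+01,  1.77402259e-03,
        7.32594960e+01, -8.59454566e+00]), 'qd': array([ 0.05394802, -0.0155312 ,  0.08939941, -0.0279507 , -0.00123504,
       -0.00404819]), 'effort': array([-3.07732353e-04, -4.05922580e+01, -2.92925102e+01, -2.11736301e-04,
        4.48612391e-04, -1.31578567e-06]), 'tcp_pos': array([ 149.15904607, -658.29670652,  242.3372032 ]), 'tcp_rot': array([-1.79999814e+02, -1.74622943e-03,  1.27630397e+01]), 'ft_force': array([ 0.0647428 , -0.62502328,  1.04450529]), 'torque': array([ 0.07469465, -0.00942084,  0.01066731]), 'gripper_force': 0.0, 'width': 85.48122028553308}
```

View pics/top0.png

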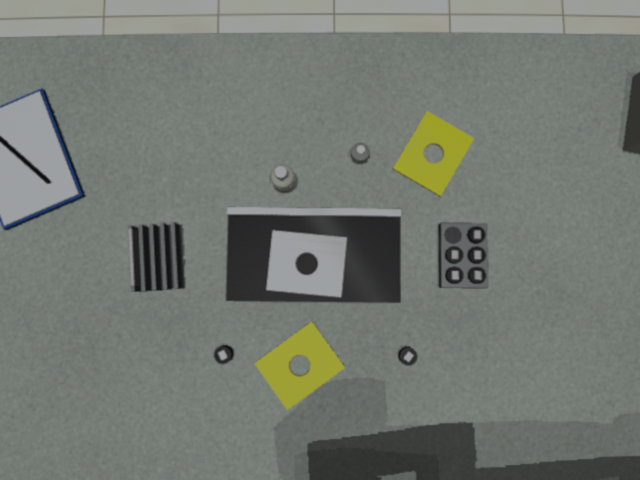

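Run:
```python
from h import *
f=np.load("top0.npz"); im=f["im"];P=f["P"]
cv2.imwrite("pics/crop.png",cv2.resize(im[190:330,200:420],None,fx=3.5,fy=3.5,interpolation=cv2.INTER_CUBIC)[...,::-1])
hsv=cv2.cvtColor(im,cv2.COLOR_RGB2HSV)
for p in ([325,285],[340,265],[280,285],[310,300],[310,226],[250,245]): print(p,im[p[1],p[0]],P[p[1],p[0]].round(1))
m=(abs(P[...,2]-63)<9)&(P[...,0]>400)&(P[...,0]<640)&(P[...,1]>-130)&(P[...,1]<230)
m=cv2.morphologyEx(m.astype(np.uint8),cv2.MORPH_OPEN,np.ones((5,5)))
n,L,s,_=cv2.connectedComponentsWithStats(m); i=1+s[1:,4].argmax()
cs,_=cv2.findContours((L==i).astype(np.uint8),0,2); c=cams.get_calibration("top")
q=world(c,cs[0].reshape(-1,2),z=60)[:,:2]; r=cv2.minAreaRect(q.astype(np.float32)); print("deck",r,cv2.boxPoints(r).round())
```

```text
[325, 285] [157 160 163] [494.9  21.3  64.1]
[340, 265] [156 159 161] [526.7  -2.9  64.2]
[280, 285] [159 162 164] [495.3  92.8  66.9]
[310, 300] [53 51 52] [471.1  45.4  57.9]
[310, 226] [48 48 48] [590.   44.9  62.1]
[250, 245] [43 42 43] [559.8 141.6  61.4]
deck ((538.765869140625, 40.15608215332031), (280.241943359375, 139.72193908691406), 89.0981216430664) [[ 467.  -99.]
 [ 606. -101.]
 [ 611.  179.]
 [ 471.  181.]]
```

View pics/crop.png

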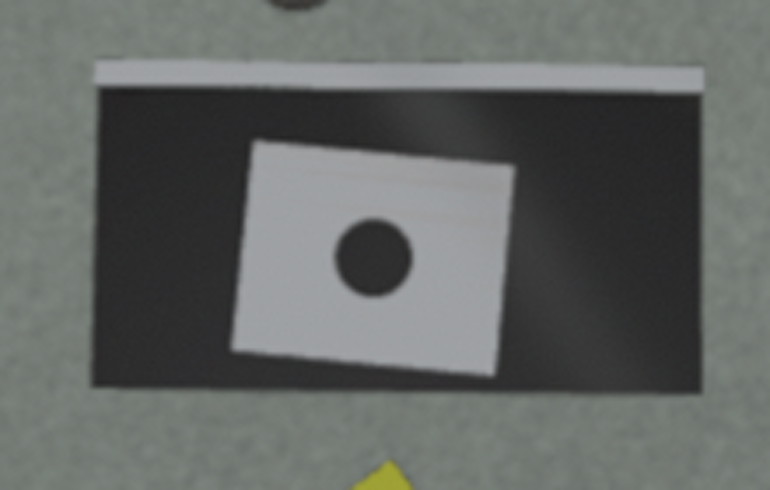

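The steel plate with the hole is at (307, 264), on the black deck. The look-alikes at (433, 153) and (300, 366) are yellow and lie on the table. The crop confirms that the grey one on the deck fits the description. The rack is at (155, 257), so the overhang goes over the +y end. Next I measure the ledge frame and the plate.

```bash
cat >> h.py <<'E'
def measure(im,c,roi=(195,315,140,420)):
    g=cv2.cvtColor(im,cv2.COLOR_RGB2GRAY).astype(int); v0,v1,u0,u1=roi
    sat=np.ptp(im.astype(int),axis=2)
    m=np.zeros(g.shape,np.uint8); s=(slice(v0,v1),slice(u0,u1)); m[s]=((g[s]>105)&(sat[s]<9)&(im[s][...,1]<=im[s][...,2]+1)).astype(np.uint8)
    m=cv2.morphologyEx(m,cv2.MORPH_OPEN,np.ones((3,3)))
    n,L,st,_=cv2.connectedComponentsWithStats(m)
    out={}
    for i in range(1,n):
        if st[i,4]<400: continue
        cs,_=cv2.findContours((L==i).astype(np.uint8),0,1); q=cs[0].reshape(-1,2)
        name="plate" if st[i,3]>30 else "fence"
        r=cv2.minAreaRect(world(c,q,z=65 if name=="plate" else 74)[:,:2].astype(np.float32)); out.setdefault(name,[]).append((st[i],r,cv2.boxPoints(r).round(1)))
    return out
E
python3 - <<'E'
from h import *
f=np.load("top0.npz"); c=cams.get_calibration("top")
for k,v in measure(f["im"],c).items(): print(k,*v,sep="\n")
im=f["im"]; g=cv2.cvtColor(im,cv2.COLOR_RGB2GRAY)
# deck dark outline
m=((g<85)).astype(np.uint8); m[:207]=0;m[312:]=0;m[:,:200]=0;m[:,425:]=0
m[215:302,262:352]|=(g[215:302,262:352]>0).astype(np.uint8)*0
n,L,s,_=cv2.connectedComponentsWithStats(m); i=1+s[1:,4].argmax()
cs,_=cv2.findContours((L==i).astype(np.uint8),0,1); r=cv2.minAreaRect(world(c,cs[0].reshape(-1,2),z=60)[:,:2].astype(np.float32)); print("deck",s[i],r,cv2.boxPoints(r).round(1))
E
```

```text
fence
(array([ 227,  207,  174,    9, 1252], dtype=int32), ((612.4736938476562, 38.99793243408203), (276.6061096191406, 11.562467575073242), 89.12625122070312), array([[604.6, -99.2],
       [616.1, -99.4],
       [620.4, 177.2],
       [608.8, 177.4]], dtype=float32))
plate
(array([ 266,  231,   81,   66, 4157], dtype=int32), ((529.7440185546875, 50.973060607910156), (120.5126724243164, 96.49654388427734), 84.09078979492188), array([[475.5,  -4. ],
       [571.5, -13.9],
       [583.9, 105.9],
       [488. , 115.9]], dtype=float32))
deck [  226   215   175    88 10316] ((538.2013549804688, 39.65894317626953), (279.4502258300781, 138.98696899414062), 89.1116714477539) [[ 466.5  -99. ]
 [ 605.5 -101.1]
 [ 609.9  178.3]
 [ 470.9  180.4]]
```

Call:
drive_tool --deltas '[[[0,41.8,-42.5,0,0,0,0],[0,41.8,-42.5,0,0,0,0],[0,41.8,-42.5,0,0,0,0],[0,41.8,-42.5,0,0,0,0],[0,41.8,-42.5,0,0,0,0],[0,41.8,-42.5,0,0,0,0],[0,41.8,-42.5,0,0,0,0],[0,41.8,-42.5,0,0,0,0],[0,41.8,-42.5,0,0,0,0],[0,41.8,-42.5,0,0,0,0],[0,41.8,-42.5,0,0,0,0],[0,41.8,-42.5,0,0,0,0]]]'

```text
time_s: 2.3
tcp_pos: [526.6, -48.3, 242.9]
tcp_rot: [180.0, -0.1, 12.8]
ft_force: [0.0, -0.9, 0.5]
width: 42.6
gripper_force: 0.0
```

Call:
drive_tool --deltas '[[[0,0,0,18,0,0,-9.5],[0,0,0,18,0,0,-9.5],[0,0,0,18,0,0,-9.5],[0,0,0,18,0,0,-9.5],[0,0,0,18,0,0,-9.5],[0,0,0,18,0,0,-9.5],[0,0,0,18,0,0,-9.5],[0,0,0,18,0,0,-9.5],[0,0,0,0,0,0,-0.3],[0,0,0,0,0,0,0]]]'

```text
time_s: 3.55
tcp_pos: [526.2, -50.2, 99.1]
tcp_rot: [179.9, 0.0, 88.9]
ft_force: [-0.5, 0.3, 0.8]
width: 42.8
gripper_force: 0.0
```

Call:
drive_tool --deltas '[[[0,0,0,12,0,0,0],[0,0,0,12,0,0,0],[0,0,0,2,0,0,0],[0,0,0,2,0,0,0],[0,0,0,0,0,0,0]]]'

```text
time_s: 4.18
tcp_pos: [525.8, -50.1, 70.4]
tcp_rot: [180.0, 0.0, 89.1]
ft_force: [1.1, -0.8, 0.6]
width: 42.6
gripper_force: 0.0
```

Call:
drive_tool --deltas '[[[0,0,0,1,0,0,0],[0,0,0,1,0,0,0],[0,0,0,0,0,0,0]]]'

```text
time_s: 4.55
tcp_pos: [526.0, -50.2, 69.2]
tcp_rot: [180.0, 0.0, 89.1]
ft_force: [-1.9, 0.4, 5.1]
width: 42.9
gripper_force: 2.6
```

Call:
drive_tool --deltas '[[[0,0,0,-2,0,0,0],[0,10,0,0,0,0,0],[0,10,0,0,0,0,0],[0,8,0,0,0,0,0],[0,8,0,0,0,0,0],[0,8,0,0,0,0,0],[0,8,0,0,0,0,0],[0,8,0,0,0,0,0],[0,8,0,0,0,0,0],[0,8,0,0,0,0,0],[0,6,0,0,0,0,0],[0,3,0,0,0,0,0]]]'

```text
time_s: 6.05
tcp_pos: [527.0, 35.3, 70.3]
tcp_rot: [-180.0, 0.0, 89.1]
ft_force: [-0.2, -2.1, 0.1]
width: 43.0
gripper_force: 0.7
```

Run:
```python
from h import *
o=get_obs(); print(o["tcp_pos"],o["ft_force"],o["width"])
for n in ("top","scene"):
    im,d=cams.camera(n); cv2.imwrite(f"pics/{n}1.png",im[...,::-1])
```

```text
[527.03869673  35.32942045  70.31171823] [-0.17895212 -2.06153576  0.09260267] 42.9676079526881
```

View pics/scene1.png

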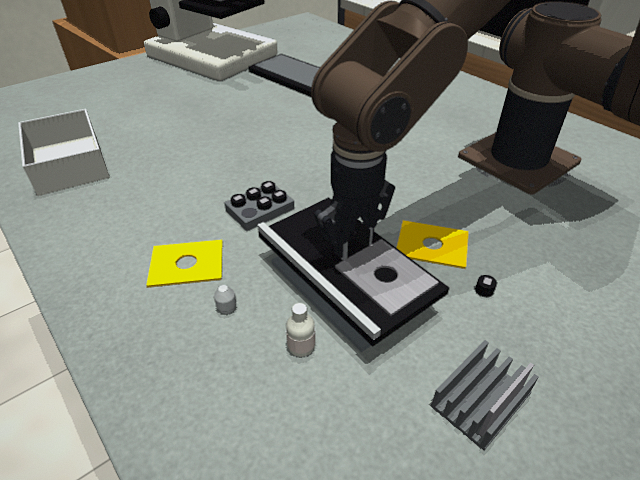

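The picture shows the fingers behind the plate's −y end, with the hole at (386, 273) and the near corner by the ledge end at (447, 290). The bystanders have not moved. Next I work out where the plate is.

```bash
cat >> h.py <<'E'
O=np.array([543.9,39.5]); a=np.radians(-0.89); RL=np.array([[np.cos(a),np.sin(a)],[-np.sin(a),np.cos(a)]])
def led(p): return (np.asarray(p)[...,:2]-O)@RL.T
E
python3 - <<'E'
from h import *
for n,z in (("scene",65),("top",65)):
    im=cv2.imread(f"pics/{n}1.png")[...,::-1]; c=cams.get_calibration(n); g=cv2.cvtColor(im,cv2.COLOR_RGB2GRAY)
    if n=="scene":
        w=(slice(255,295),slice(362,410)); off=np.array([362,255])
        m=(g[w]<90).astype(np.uint8)
        N,L,s,ce=cv2.connectedComponentsWithStats(m); 
        for i in range(1,N):
            if s[i,4]>60: print("hole",s[i],ce[i]+off,led(world(c,[ce[i]+off],z=64)))
        print(led(world(c,[[447,290],[337,266],[376,336]],z=65)))
    else:
        print({k:[(x[0],led(x[2])) for x in v] for k,v in measure(im,c).items()})
print(led(get_obs()["tcp_pos"]))
E
```

```text
hole [ 0  0 17  9 91] [367.59340659 257.83516484] [[-20.71436606  24.91150733]]
hole [ 12  11  24  16 303] [385.47194719 273.61056106] [[-18.68989082  66.40606808]]
[[-64.03934193 145.20550714]
 [ 28.16618814  10.05495945]
 [ 70.66953381 141.06585437]]
{'fence': [(array([ 227,  207,  174,   10, 1334], dtype=int32), array([[  61.54566854, -137.66062912],
       [  74.14884497, -137.76488206],
       [  74.85186774,  138.87941106],
       [  62.15028116,  138.88211706]]))], 'plate': [(array([ 234,  236,   32,   61, 1541], dtype=int32), array([[-69.18724447,  82.33526254],
       [ 28.59728454,  77.65356124],
       [ 30.76840934, 124.59295688],
       [-66.91454163, 129.17621036]]))]}
[-16.76111895  -4.32303681]
```

Call:
drive_tool --deltas '[[[0,5,0,0,0,0,0],[0,8,0,0,0,0,0],[0,8,0,0,0,0,0],[0,8,0,0,0,0,0],[0,8,0,0,0,0,0],[0,4,0,0,0,0,0],[0,2,0,0,0,0,0],[0,0,0,0,0,0,0]]]'

```text
time_s: 7.15
tcp_pos: [527.8, 78.2, 70.4]
tcp_rot: [180.0, -0.0, 89.1]
ft_force: [-0.1, -0.5, 0.7]
width: 42.8
gripper_force: 0.1
```

Run:
```python
from h import *
im,d=cams.camera("top"); c=cams.get_calibration("top"); cv2.imwrite("pics/top2.png",im[...,::-1])
print({k:[(x[0],led(x[2])) for x in v] for k,v in measure(im,c).items()})
print(led(get_obs()["tcp_pos"]))
```

```text
{'fence': [(array([ 227,  207,  174,   10, 1335], dtype=int32), array([[  61.54566854, -137.66062912],
       [  74.14884497, -137.76488206],
       [  74.85186774,  138.87941106],
       [  62.15028116,  138.88211706]]))], 'plate': [(array([208, 236,  19,  60, 827], dtype=int32), array([[-66.5901227 , 140.48261657],
       [ 28.12176398, 140.45375442],
       [ 28.09763346, 167.75667652],
       [-66.51578181, 167.8870713 ]]))]}
[-16.72711734  38.45486312]
```

Call:
drive_tool --deltas '[[[0,-15,0,0,0,0,0],[0,-15,0,0,0,0,0],[0,0,0,-25,0,0,0],[0,0,0,-35,0,0,10],[0,0,0,0,0,0,10],[0,0,0,0,0,0,10],[0,0,0,0,0,0,10],[0,0,0,0,0,0,10],[0,0,0,0,0,0,10],[0,0,0,0,0,0,10],[0,0,0,0,0,0,10],[0,0,0,0,0,0,10]]]'

```text
time_s: 8.7
tcp_pos: [527.2, 46.8, 130.3]
tcp_rot: [-180.0, 0.0, -1.3]
ft_force: [0.6, -0.1, -0.3]
width: 42.8
gripper_force: 0.0
```

Call:
drive_tool --deltas '[[[0,-20,-23,0,0,0,0],[0,-20,-23,0,0,0,0],[0,-20,-23,0,0,0,0],[0,-18,-23,0,0,0,0],[0,0,0,0,0,0,0]]]'

```text
time_s: 9.32
tcp_pos: [449.9, 141.3, 130.1]
tcp_rot: [180.0, 0.0, -0.9]
ft_force: [-0.1, -0.0, 0.7]
width: 42.6
gripper_force: 0.0
```

Run:
```python
from h import *
im,d=cams.camera("top"); c=cams.get_calibration("top"); cv2.imwrite("pics/top3.png",im[...,::-1])
print({k:[(x[0],led(x[2])) for x in v] for k,v in measure(im,c).items()})
o=get_obs();print(led(o["tcp_pos"]),o["tcp_pos"],o["tcp_rot"])
```

```text
{'fence': [(array([ 227,  207,  174,   10, 1331], dtype=int32), array([[  61.94719796, -137.75440203],
       [  74.34877202, -137.76177626],
       [  74.35192806,  138.87164465],
       [  61.95029308,  138.87901031]]))], 'plate': [(array([ 208,  236,   76,   58, 3596], dtype=int32), array([[-62.05059955,  47.84195486],
       [ 29.04618253,  48.75705388],
       [ 27.88217361, 168.75345007],
       [-63.31460251, 167.83679768]]))]}
[-94.66662442  99.75368634] [450.79425091 140.7120902  130.37039403] [ 1.79985484e+02 -2.81831724e-02 -9.01142023e-01]
```

Call:
drive_tool --deltas '[[[0,0,0,30,0,0,0],[0,0,0,20,0,0,0],[0,0,0,9.5,0,0,0],[0,0,0,0,0,0,0],[0,8,0,0,0,0,0],[0,8,0,0,0,0,0],[0,8,0,0,0,0,0],[0,8,0,0,0,0,0],[0,8,0,0,0,0,0],[0,5,0,0,0,0,0],[0,2,0,0,0,0,0],[0,0,0,0,0,0,0]]]'

```text
time_s: 10.88
tcp_pos: [497.8, 140.6, 71.6]
tcp_rot: [180.0, 0.1, -0.9]
ft_force: [-4.3, -1.0, 4.6]
width: 42.9
gripper_force: 3.6
```

Call:
drive_tool --deltas '[[[0,1,0,0,0,0,0],[0,1,0,0,0,0,0],[0,1,0,0,0,0,0],[0,0,0,0,0,0,0]]]'

```text
time_s: 11.38
tcp_pos: [500.5, 140.6, 71.6]
tcp_rot: [180.0, 0.1, -0.9]
ft_force: [-5.5, -0.4, 6.8]
width: 42.8
gripper_force: 4.0
```

Run:
```python
from h import *
c=cams.get_calibration("top"); im,d=cams.camera("top")
print({k:[(x[0],led(x[2])) for x in v] for k,v in measure(im,c).items()})
o=get_obs();print(led(o["tcp_pos"]),o["tcp_pos"],o["ft_force"])
s,_=cams.camera("scene"); cv2.imwrite("pics/s4.png",cv2.resize(s[200:360,250:480],None,fx=3.4,fy=3.4,interpolation=cv2.INTER_CUBIC)[...,::-1])
```

```text
{'fence': [(array([ 227,  207,  174,   10, 1330], dtype=int32), array([[  61.8471734 , -137.75595588],
       [  74.24880849, -137.76332916],
       [  74.35192806,  138.87164465],
       [  61.95029308,  138.87901031]]))], 'plate': [(array([ 209,  217,   76,   46, 2112], dtype=int32), array([[-12.73478291,  47.20788984],
       [ 59.86264727,  47.93561788],
       [ 58.59084739, 168.43039991],
       [-13.90661914, 167.70421714]]))]}
[-44.97595083 100.39709976] [500.48892377 140.58359042  71.62754522] [-4.33749505  0.78533196  5.85804879]
```

View pics/s4.png

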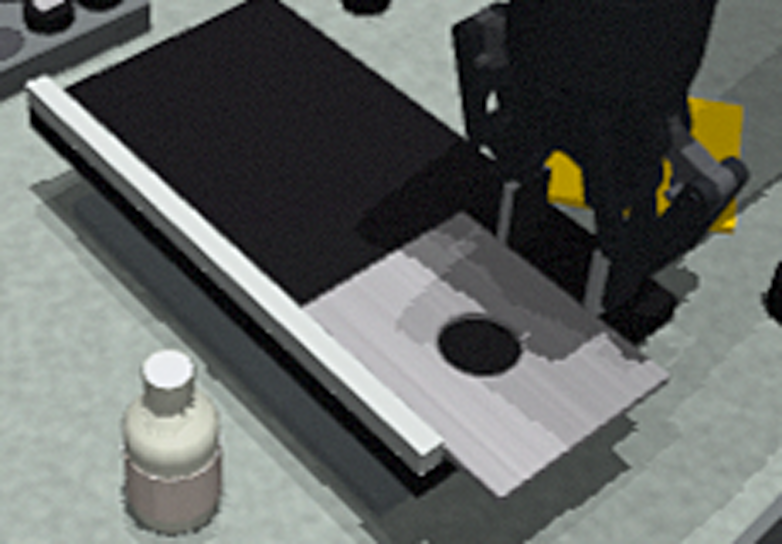

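The crop shows the plate nearly against the fence at (370, 380), flat, with its end sticking out at (500, 495). Both fingers are behind its near edge. I'll push a bit more until it touches the fence.

Call:
drive_tool --deltas '[[[0,1,0,0,0,0,0],[0,1,0,0,0,0,0],[0,0,0,0,0,0,0]]]'

```text
time_s: 11.85
tcp_pos: [502.5, 140.5, 71.6]
tcp_rot: [180.0, 0.1, -0.9]
ft_force: [-5.0, -0.8, 6.5]
width: 42.8
gripper_force: 4.0
```

Call:
drive_tool --deltas '[[[0,1,0,0,0,0,0],[0,1,0,0,0,0,0],[0,0,0,0,0,0,0]]]'

```text
time_s: 12.22
tcp_pos: [503.3, 140.5, 71.5]
tcp_rot: [180.0, 0.4, -0.9]
ft_force: [-8.5, -0.7, 9.7]
width: 42.6
gripper_force: 6.3
```

Call:
drive_tool --deltas '[[[0,-3,0,0,0,0,0],[0,-10,0,0,0,0,0],[0,-20,0,0,0,0,0],[0,-20,0,0,0,0,0],[0,0,0,-40,0,0,0],[0,0,0,-50,0,0,0],[0,0,0,-50,0,0,0],[0,0,0,0,0,0,0]]]'

```text
time_s: 13.22
tcp_pos: [454.5, 141.5, 215.9]
tcp_rot: [-179.9, -0.6, -0.9]
ft_force: [-0.0, -0.3, 0.1]
width: 43.1
gripper_force: 0.0
```

Run:
```python
from h import *
c=cams.get_calibration("top"); im,d=cams.camera("top"); cv2.imwrite("pics/t5.png",im[...,::-1])
print({k:[(x[0],led(x[2])) for x in v] for k,v in measure(im,c).items()})
o=get_obs();print(o["tcp_pos"],o["ft_force"])
```

```text
{'plate': [(array([ 209,  207,  192,   69, 5474], dtype=int32), array([[ -31.62908983, -140.00817928],
       [  77.86854235, -139.00725003],
       [  74.89048313,  168.58359136],
       [ -34.60721031,  167.58267642]]))]}
[452.82953326 141.29136863 212.88995997] [-0.23342109 -0.92455994 -1.01548914]
```

View pics/t5.png

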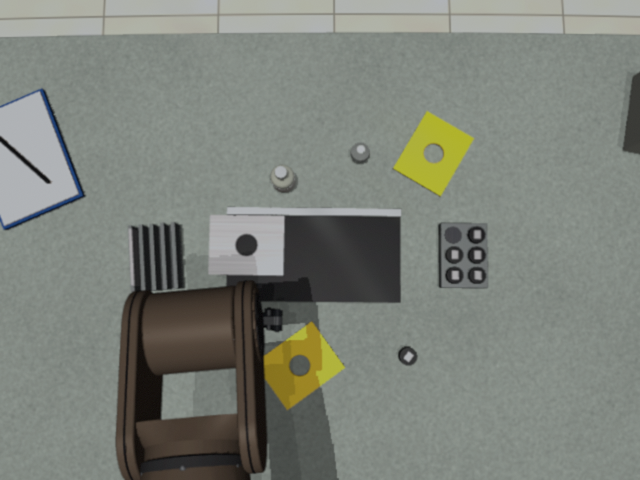

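The plate at (247, 245) touches the fence along its whole long side and sticks out about 28 mm at the rack's end. The arm is clear. The bystanders in view are where they were; mount_a is hidden under the arm, about 60 mm from the fingers' path and well below it.

```bash
python3 -c "
from workcell import workorder
print(workorder.finish_job())"
```

```text
the job is handed in; nothing more can be done
None
```

I pushed the steel plate flush against the fence with about 28 mm sticking out over the rack end, moved the arm clear and handed the job in; the hand-in returned no verdict, and mount_a was hidden under the arm in the last picture.

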